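# Take the washed parallels from under the keeper bar and file them in the graded rack

### The job

Two steel parallels have come out of the parts washer and still stand on edge in the wash cradle under its hinged keeper bar. Swing the bar up out of the way before you move them, then file both parallels on edge in the grey slotted rack, each fully home in the slot cut to its own thickness (the narrowest it will go into). Lower them in rather than dropping them, and leave the thin parallel already in the rack and the other things on the bench where they are.

Things in the scene. Friction and masses are not known exactly. Their poses are not given: they have to be found in the camera images.
- keeper_bar (a joint): angle of the keeper bar in rad: 0 = level, lying 2 mm above the parallels (start); grows as it swings up and away over the hinge; stop at 1.95 (just past upright). A stiff friction hinge: the bar stays where it is left; about 1.5 N at the grip moves it.
- keeper_grip (a point): middle of the keeper bar's cross rod, on its axis: a grooved sleeve 36 mm long, 13 mm in diameter. The rod, 8 mm in diameter, lies along y above and across both parallels; when down, the point is 67 mm above the bench and 72 mm on the -x side of the hinge line. Two side arms (8 mm rods, 82 mm to each side) carry it. Its frame turns with the bar.
- keeper_hinge (a point): middle of the bar's hinge line, which runs along the y of this frame, 67 mm above the bench, 72 mm on the +x side of the cradle's middle. The frame does not turn with the bar: z is up, the yaw is the cradle's. The two hinge cheeks stand at y = +-88 mm, 78 mm high.
- cradle: wash cradle: a stainless sheet tray, 166 x 180 mm, that cannot move; floor 6 mm above the bench; origin on the bench. The two parallels stand in it on edge, side by side, long axis along its x, centres near x = 0 and y = +-36 mm; which is on which side varies. Black plastic blocks up to 22 mm above the bench locate their lower edges loosely.
- rack: grey slotted plastic block between two aluminium end plates, 140 x 180 x 30 mm, that cannot move; origin under its middle, on the bench. Its four slots run along its x at y = 69, 23, -23, -69 mm and grow wider from +y to -y. They do not go through the end plates. Each is 2.5 mm wider than the parallel it is cut for.
- parallel_10_mid (a point): steel parallel (flat ground bar with two round 18 mm holes, one 34 mm to each side of the middle), 110 mm long (its x), 10 mm thick (its y), 55 mm high (its z), about 0.45 kg. The point is its centre, half-way up.
- parallel_15_mid (a point): steel parallel (flat ground bar with two round 18 mm holes, one 34 mm to each side of the middle), 110 mm long (its x), 15 mm thick (its y), 55 mm high (its z), about 0.68 kg. The point is its centre, half-way up.
- parallel_10: the 10 mm parallel as a whole; origin in the middle of its underside, axes as its centre point.
- parallel_15: the 15 mm parallel as a whole; origin in the middle of its underside, axes as its centre point.
- slot_a (a point): slot of the rack, 7.5 mm wide (y), 124 mm long (x), 24 mm deep below the rack's top, mouth bevelled 3 mm at 45 degrees on each long side; holds the thin 5 mm parallel. The point is the middle of the slot's floor; x runs along the slot, y across it, z up. The floor is 6 mm above the bench.
- slot_b (a point): slot of the rack, 12.5 mm wide (y), 124 mm long (x), 24 mm deep below the rack's top, mouth bevelled 3 mm at 45 degrees on each long side; 46 mm from slot_a; empty at the start. The point is the middle of the slot's floor; x runs along the slot, y across it, z up. The floor is 6 mm above the bench.
- slot_c (a point): slot of the rack, 17.5 mm wide (y), 124 mm long (x), 24 mm deep below the rack's top, mouth bevelled 3 mm at 45 degrees on each long side; 46 mm from slot_b; empty at the start. The point is the middle of the slot's floor; x runs along the slot, y across it, z up. The floor is 6 mm above the bench.
- slot_d (a point): slot of the rack, 22.5 mm wide (y), 124 mm long (x), 24 mm deep below the rack's top, mouth bevelled 3 mm at 45 degrees on each long side; 46 mm from slot_c; empty and to stay empty, for a thicker parallel that is out in use. The point is the middle of the slot's floor; x runs along the slot, y across it, z up. The floor is 6 mm above the bench.
- parallel_5_mid (a point): steel parallel (flat ground bar with two round 18 mm holes, one 34 mm to each side of the middle), 110 mm long (its x), 5 mm thick (its y), 55 mm high (its z). The point is its centre, half-way up. It stands in slot_a and stays there.
- micrometer: outside micrometer, 59 x 145 x 28 mm, lying on the bench; a bystander, leave it where it is. The origin is the centre of its underside.
- lap_pot: round open steel dish, 67 mm across, 30 mm high; a bystander, leave it where it is. The origin is the centre of its underside.
- indicator: dial indicator standing in a turned steel holder, 136 mm high; a bystander, leave it where it is. The origin is the centre of its underside.
- fluid_jar: amber jar with black lid, 46 mm across, 71 mm high; a bystander, leave it where it is. The origin is the centre of its underside.
- valve_body: black injector body, 40 x 90 x 52 mm; a bystander, leave it where it is. The origin is the centre of its underside.
- nozzle_nut_0: steel nozzle nut, 27 mm across, 26 mm high; a bystander, leave it where it is. The origin is the centre of its underside.

How it is judged:
On the way:
1. the keeper bar is swung up (beyond 1.0 rad) while both parallels still stand in the cradle (within 30 mm of their start) (value of joint keeper_bar above 1 rad and distance of each of parallel_10_mid, parallel_15_mid from where it was at the start of the episode below 0.03 m), for 0.2 s.
At the end, for the whole second after the job is handed in: The 10 mm parallel stands on edge in slot_b (12.5 mm) and the 15 mm parallel in slot_c (17.5 mm): each upright and along its slot within 0.08 rad, its lower edge on the slot's floor within 3 mm, its centre within 5 mm across and 11 mm along of the slot's middle, released and at rest (z of parallel_10_mid in the frame of slot_b between 0.0245 and 0.0305 m and y of parallel_10_mid in the frame of slot_b between -0.005 and 0.005 m and x of parallel_10_mid in the frame of slot_b between -0.011 and 0.011 m and angle between the z axis of parallel_10_mid and the z axis of slot_b, either way round below 0.08 rad and angle between the x axis of parallel_10_mid and the x axis of slot_b, either way round below 0.08 rad and linear speed of each of parallel_10, parallel_15 below 0.02 m/s and z of parallel_15_mid in the frame of slot_c between 0.0245 and 0.0305 m and y of parallel_15_mid in the frame of slot_c between -0.005 and 0.005 m and x of parallel_15_mid in the frame of slot_c between -0.011 and 0.011 m and angle between the z axis of parallel_15_mid and the z axis of slot_c, either way round below 0.08 rad and angle between the x axis of parallel_15_mid and the x axis of slot_c, either way round below 0.08 rad); the robot touches nothing.
It fails at once if the 10 mm parallel is dropped: it moves faster than 0.5 m/s with no finger touching it (a free fall of more than about 13 mm) (linear speed of parallel_10 above 0.5 m/s and contact force between the fingers and parallel_10 below 0.05 N).
It fails at once if the 15 mm parallel is dropped: it moves faster than 0.5 m/s with no finger touching it (a free fall of more than about 13 mm) (linear speed of parallel_15 above 0.5 m/s and contact force between the fingers and parallel_15 below 0.05 N).
It fails at once if the thin parallel in the rack is moved by more than 15 mm (distance of parallel_5_mid from where it was at the start of the episode above 0.015 m).
It fails at once if the indicator or the jar is moved by more than 30 mm (distance of any of indicator, fluid_jar from where it was at the start of the episode above 0.03 m).
It also fails if it takes over 72 s, if anything falls off the work surface, if the arm or the gripper's body presses on something with over 40 N, if the wrist force passes 120 N, or if a joint passes its speed limit or range.

### The arm

A 7-joint arm with a two-finger parallel gripper is mounted at the origin on a cart in front of the work surface, level with it; the furniture and walls round the work are solid. World frame = base frame: x ahead of the robot, y to its left, z up, the work surface at z = 0. Lengths are in m, angles in rad, forces in N, time in s.
With the tool pointing down it reaches from about 0.4 to 0.925 m from the base axis. Payload 5.6 kg.
Tool frame: the origin (TCP) lies on the centre line of the jaws, within the pads' length; the fingertips stand 8 mm ahead of it and the grasp point (between the pads) lies 11 mm behind it; z points along the fingers, y is the direction in which the jaws open and shut (so a half turn about z gives the same grasp; the last joint's range is limited). The gripper opens to 85 mm and grips with 20 to 120 N. Pads are 22 mm wide; open, the fingers measure 114 mm over their backs; the gripper's body (76 mm by 85 mm) begins 54 mm behind the grasp point. The pads swing forward as they close: fully open they stand 13 mm farther back than shut.
Start: joints at [-1.311, 0.468, -0.012, 1.603, 0.006, 1.071, -0.056], TCP at [0.194, 0.62, 0.239] pointing down, gripper open.
Joint ranges: [-2.53, 2.53], [-0.31, 2.02], [-1.57, 1.55], [0.28, 2.44], [-1.29, 4.43], [0.15, 1.84], [-2.92, 2.92]. Speed limits (rad/s): [2.57, 2.57, 3.14, 3.14, 3.14, 3.14, 3.14].

### API

Orientations are given as a rotation vector (axis times angle).
In Python, from workcell import observe, vision, arm gives the robot as it stands.
- The arm moves only by the shell command python3 -m creep 'ROWS' [OPENING]. ROWS is text: rows parted by semicolons, each of 4 numbers parted by spaces: the shift along the tool's x, y, z in cm, then the turn about the tool's z in degrees. In form: tx ty tz roll; .... A call has 1 to 5 rows; each row is the pose to reach, as a shift and turn from the pose commanded when the call began, along the tool's axes at that moment; what a row does not reach only later rows make up. A row lasts 1/10 s, in which the tool goes at most 50 mm and 8.59 degrees, less where a joint would pass 70% of its speed; a pose out of reach is approached as far as the arm can. A call with a gripper value outside its range is refused whole. OPENING is the finger opening in cm, from 0 to 8.54, set as the call begins (- or left out, the last holds). The fingers move at their own pace and stop on an object; the grip force is fixed at half the most. Time passes only in rows, so rows that repeat a pose let the fingers close. It gives the time, the measured TCP pose, the force and the opening at its end, in the units of the state.
- observe(): the state, without advancing time (a new reading comes with each control period).
- vision.grab_frame(name): name is "side" or "top"; returns the picture (384x512x3 uint8, red, green, blue); there is no depth.
- vision.camera_model(name): a dict with "mtx" (3x3 intrinsics, pixels), "cam_to_world" (4x4, takes a point from camera to world coordinates). Camera axes: x right, y up, looking along -z (the intrinsics and any distortion apply to the point x, -y, -z); pixel columns grow to the right and rows downward; lengths in m; the calibration is good to about 2 mm. A picture is of the moment at which its call begins. camera_model takes no time and is no camera call.
- arm.job_done(): hands the job in, once; it reports no verdict.
Trained networks look in the newest picture that a camera, given by its name, has taken for a name from the list of things; names that differ only in an ending like _2 or _b are one class to them, and where a whole thing is asked for, a point or a joint stands for the part that bears it (a point fixed in the world has none). Each returns a list of dicts, best first, with "p" (0 to 1); they miss things now and then, are a little off and sometimes report something else, mostly with a low value. They report only what shows in the picture. A call takes as long as a camera call.
- vision.outline_of(camera, thing): "region" (384x512 bool, what is visible of it) and "at" ([column, row] in pixels, amid what is visible of it).
The state is a dict: "time": time; "joint_pos": joint angles; "qd": joint speeds; "effort": joint torques, N m; "ee_pos": TCP position; "tcp_rot": TCP orientation; "contact_force": force on the tool from outside, world axes, zero at the start; "moment": the same for the moment, N m; "gripper_width": opening from 0.0 (shut) to 1.0 (fully open).
Only numpy, scipy, OpenCV 4.12 (cv2) and the standard library are available. Lean on these libraries where they do the work, as an engineer would, in place of code of your own. Each camera call takes 0.05 s, during which the arm holds its last target. There are 200 camera calls.

## Working session

There is one attempt and no reset: what is moved stays moved. The work goes in short steps, Python scripts to look and compute and a shell command to move; the robot and the scene stay as the last step left them, time stands still between calls to the robot, and variables do not carry over. Pictures are saved under pics/ and viewed, about 8 in all and at most 12, crops included, and the job is handed in when it is done.

```bash
mkdir -p pics; ls
python3 - <<'E'
from workcell import observe, vision, arm
import cv2,numpy as np
s=observe(); print(s)
for n in("side","top"):
    im=vision.grab_frame(n); cv2.imwrite(f"pics/{n}0.png",im[:,:,::-1]); m=vision.camera_model(n); print(n,np.round(m["mtx"],1),np.round(m["cam_to_world"],3))
    for k in m:
        if k not in("mtx","cam_to_world"): print(k,m[k])
    for t in ["keeper_grip","rack","cradle","parallel_10","parallel_15","parallel_5_mid","slot_b"]:
        try:
            for d in vision.outline_of(n,t)[:3]: 
                r=d["region"]; ys,xs=np.nonzero(r); print(t,round(d["p"],2),d["at"],r.sum(),xs.min(),xs.max(),ys.min(),ys.max())
        except Exception as e: print(t,e)
E
```

```text
pics
{'time': 0.0, 'joint_pos': array([-1.31103107,  0.46840426, -0.0116137 ,  1.60362457,  0.00601647,
        1.07134416, -0.05629604]), 'qd': array([ 0.00037035,  0.00205799, -0.0013732 , -0.00123688, -0.00016019,
        0.00159197,  0.00023675]), 'effort': array([-4.39093992e-05, -5.32383943e+01,  2.15082918e-02, -2.51301384e+01,
        1.14558448e-02,  7.85669923e-03,  6.31245669e-07]), 'ee_pos': array([0.19370847, 0.61991126, 0.23832033]), 'tcp_rot': array([-4.73813827e-01, -3.10552167e+00,  2.73451972e-03]), 'contact_force': array([ 0.00877132,  0.55728825, -0.32262852]), 'moment': array([ 0.04082129,  0.01759146, -0.00738273]), 'gripper_width': 1.0034686477140384}
side [[454.6   0.  259.5]
 [  0.  454.6 195.1]
 [  0.    0.    1. ]] [[ 0.978  0.13  -0.163  0.407]
 [-0.208  0.635 -0.744 -0.886]
 [ 0.007  0.762  0.648  0.805]
 [ 0.     0.     0.     1.   ]]
keeper_grip 0.84 [249.2, 256.0] 522 234 287 218 283
keeper_grip 0.37 [248.0, 274.5] 775 227 276 261 290
rack 0.76 [230.9, 163.8] 2076 203 259 139 186
rack 0.38 [239.5, 250.7] 887 217 265 236 268
cradle 0.85 [254.2, 279.6] 3
[... 661 characters left out ...]
1 332 207 225
keeper_grip 0.66 [165.8, 139.5] 373 155 176 129 152
rack 0.6 [160.2, 212.4] 2744 127 190 189 239
rack 0.41 [228.4, 251.8] 503 199 249 234 254
cradle 0.73 [302.8, 215.7] 3229 267 335 188 252
cradle 0.57 [367.3, 235.0] 381 355 382 225 251
cradle 0.15 [222.7, 193.3] 427 211 233 179 201
parallel_10 0.61 [312.9, 217.0] 216 308 319 200 239
parallel_10 0.52 [291.1, 222.5] 250 283 295 204 243
parallel_15 0.61 [312.9, 217.0] 216 308 319 200 239
parallel_15 0.52 [291.1, 222.5] 250 283 295 204 243
parallel_5_mid 0.72 [128.7, 213.9] 213 129 135 196 234
slot_b 0.64 [303.2, 217.0] 350 268 332 191 226
slot_b 0.6 [359.6, 198.8] 54 358 367 195 203
slot_b 0.55 [160.2, 214.0] 2822 127 190 189 240
```

Run:
```python
import cv2
a=cv2.imread("pics/top0.png")[170:270,110:350]; b=cv2.imread("pics/side0.png")[110:330,180:400]
cv2.imwrite("pics/t0z.png",cv2.resize(a,None,fx=3.33,fy=3.33,interpolation=cv2.INTER_CUBIC)); 
c=cv2.imread("pics/side0.png"); cv2.imwrite("pics/s0z.png",cv2.resize(c[100:340,130:450],None,fx=2.5,fy=2.5,interpolation=cv2.INTER_CUBIC))
```

```text
(no output)
```

View pics/t0z.png

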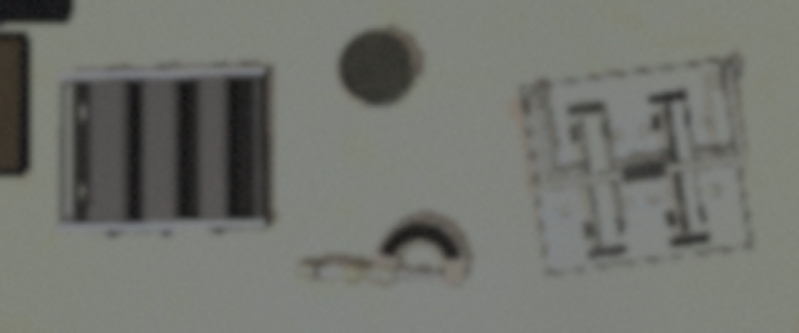

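View pics/s0z.png

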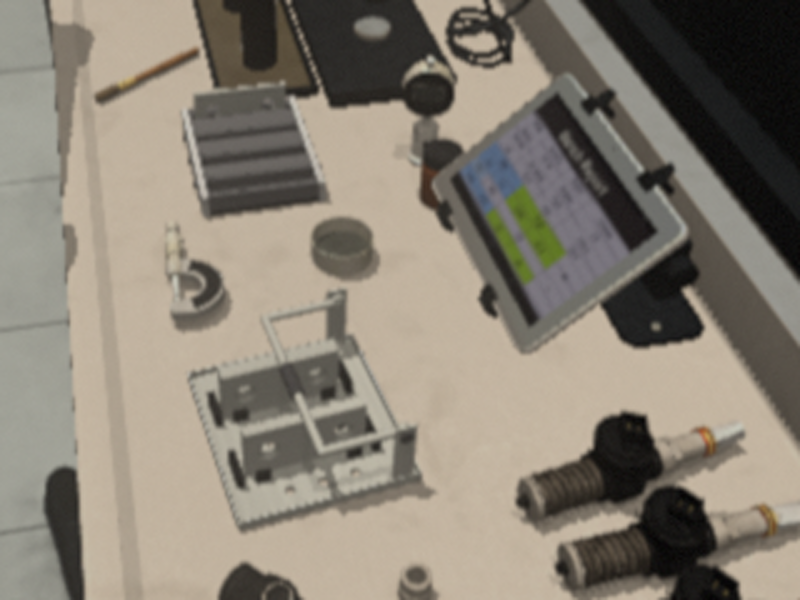

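```bash
cat > h.py <<'E'
import numpy as np,cv2
from workcell import observe, vision, arm
def proj(n,P):
    m=vision.camera_model(n);T=np.linalg.inv(m["cam_to_world"]);p=np.atleast_2d(P)@T[:3,:3].T+T[:3,3]
    q=p*[1,-1,-1];q=q@np.array(m["mtx"]).T;return q[:,:2]/q[:,2:]
def ray(n,uv,z):
    m=vision.camera_model(n);C=np.array(m["cam_to_world"]);d=np.linalg.inv(m["mtx"])@[uv[0],uv[1],1]
    d=C[:3,:3]@(d*[1,-1,-1]);o=C[:3,3];return o+d*(z-o[2])/d[2]
def fr(pose,pts):
    x,y,a=pose;P=np.atleast_2d(np.array(pts,float)).copy();c,s=np.cos(a),np.sin(a)
    P[:,:2]=P[:,:2]@np.array([[c,s],[-s,c]])+[x,y];return P
def box(l,w,z): return [(l/2,w/2,z),(l/2,-w/2,z),(-l/2,-w/2,z),(-l/2,w/2,z)]
def draw(im,n,pose,pts,off,sc,col):
    q=(proj(n,fr(pose,pts))-off+0.5)*sc;cv2.polylines(im,[np.int32(q*8)],True,col,1,cv2.LINE_AA,3)
def crop(im,x0,y0,x1,y1,sc): 
    z=cv2.resize(im[y0:y1,x0:x1],None,fx=sc,fy=sc,interpolation=cv2.INTER_CUBIC);return z
E
cat > ov.py <<'E'
from h import *
def slots(y,w): return [(62,y+w/2,30),(62,y-w/2,30),(-62,y-w/2,30),(-62,y+w/2,30)]
def ov(rack,cr,a,b,name,imgs=None,parts=True):
    out=[]
    for n,im,(x0,y0,x1,y1),sc in (("top",a,(120,180,345,260),3.5),("side",b,(190,120,310,320),2.6)):
        z=crop(np.uint8(np.clip(im*1.5,0,255)),x0,y0,x1,y1,sc);o=np.array([x0,y0])
        draw(z,n,rack,box(.14,.18,.03),o,sc,(0,0,255))
        for y,w in((69,7.5),(23,12.5),(-23,17.5),(-69,22.5)): draw(z,n,rack,np.array(slots(y,w))/1e3,o,sc,(0,255,0))
        draw(z,n,cr,box(.166,.18,.006),o,sc,(0,0,255))
        draw(z,n,cr,[(0,-.082,.067),(0,.082,.067),(.072,.082,.067),(.072,-.082,.067)],o,sc,(255,0,0))
        for y in(.036,-.036): draw(z,n,cr,np.array(box(.11,.012,.061))+[0,y,0],o,sc,(0,255,0))
        out.append(z)
    W=max(o.shape[1] for o in out);
    if out[0].shape[1]+out[1].shape[1]>800:
        h=sum(o.shape[0] for o in out);c=np.zeros((h,W,3),np.uint8);y=0
        for o in out: c[y:y+o.shape[0],:o.shape[1]]=o;y+=o.shape[0]
    f=min(1,800/c.shape[1],600/c.shape[0])
    for i,o in enumerate(out): cv2.imwrite(f"pics/{name}_{i}.png",o)
E
python3 - <<'E'
from h import *; from ov import ov
pk=lambda p:(110+p[0]/3.33-.5,170+p[1]/3.33-.5)
print("grip",ray("top",pk((643,171)),.067))
for p in((597,178),(682,168)): print("par",ray("top",pk(p),.061))
C=[ray("top",pk(p),.006) for p in((520,88),(742,57),(752,245),(547,272))]; print("cr",np.round(C,3),np.mean(C,0))
R=[ray("top",pk(p),.03) for p in((62,76),(270,68),(272,222),(60,226))];print("rk",np.round(R,3),np.mean(R,0))
def yaw(Q): 
    v=(Q[0]+Q[1]-Q[2]-Q[3]); w=Q[0]+Q[3]-Q[1]-Q[2]; return np.arctan2(v[1],v[0]),np.arctan2(-w[0],w[1])
print(yaw(C),yaw(R))
c=np.mean(C,0);r=np.mean(R,0)
ov((r[0],r[1],np.mean(yaw(R))),(c[0],c[1],np.mean(yaw(C))),cv2.imread("pics/top0.png"),cv2.imread("pics/side0.png"),"ov0")
E
```

```text
grip [ 0.52142366 -0.2204111   0.067     ]
par [ 0.51651248 -0.1825829   0.061     ]
par [ 0.52354839 -0.25351946  0.061     ]
cr [[ 0.599 -0.121  0.006]
 [ 0.622 -0.317  0.006]
 [ 0.458 -0.319  0.006]
 [ 0.438 -0.141  0.006]] [ 0.52907927 -0.22424846  0.006     ]
rk [[0.614 0.277 0.03 ]
 [0.618 0.096 0.03 ]
 [0.485 0.094 0.03 ]
 [0.485 0.277 0.03 ]] [0.55037155 0.18588621 0.03      ]
(np.float64(0.06930273188517903), np.float64(0.11674983162026327)) (np.float64(0.007865763739897266), np.float64(0.01024907342755578))
```

View pics/ov0_0.png

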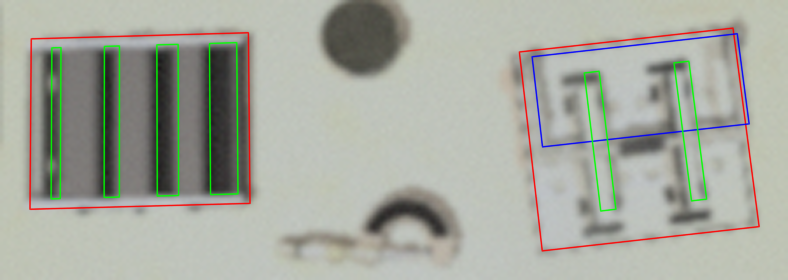

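```bash
cat > fit.py <<'E'
from h import *
from scipy.optimize import differential_evolution
def grad(im):
    g=cv2.GaussianBlur(np.float32(im),(0,0),.8);gx=cv2.Sobel(g,cv2.CV_32F,1,0);gy=cv2.Sobel(g,cv2.CV_32F,0,1)
    return np.minimum(np.sqrt((gx**2+gy**2).max(2)),120)
def seg(a,b,k=40): t=np.linspace(0,1,k)[:,None]; return (1-t)*np.array(a)+t*np.array(b)
def score(p,G,S,cams):
    v=0
    for n in cams:
        q=np.float32(proj(n,fr(p,S)));v+=cv2.remap(G[n],q[None,:,0],q[None,:,1],cv2.INTER_LINEAR).mean()
    return -v
def loop(B): return [seg(B[i],B[(i+1)%4]) for i in range(4)]
def fit(S,p0,r,G,cams=("top","side")):
    S=np.vstack(S);b=[(p0[i]-r[i],p0[i]+r[i]) for i in range(3)]
    o=differential_evolution(score,b,args=(G,S,cams),seed=1,tol=1e-4,maxiter=80);return o.x,-o.fun
def rackS():
    S=loop(box(.14,.18,.03))
    for y,w in((.069,.0135),(.023,.0185),(-.023,.0235),(-.069,.0285)):
        for s in(1,-1): S.append(seg((-.062,y+s*w/2,.03),(.062,y+s*w/2,.03)))
    return S
def barS(t,z=.061): return loop(box(.11,t,z))
E
python3 - <<'E'
from fit import *; from ov import ov
a,b=cv2.imread("pics/top0.png"),cv2.imread("pics/side0.png");G={"top":grad(a),"side":grad(b)}
np.set_printoptions(precision=4,suppress=True)
for c in (("top",),("side",),("top","side")):
    rk=fit(rackS(),(.55,.188,0.01),(.015,.012,.06),G,c);print(c,"rack",*rk)
    cr=fit(loop(box(.166,.18,.006)),(.518,-.22,.1),(.015,.015,.08),G,c);print("cradle",*cr)
    for t in(.01,.015):
        for nm,p in(("L",(.5165,-.183,.1)),("R",(.5235,-.254,.1))): print(t,nm,*fit(barS(t),p,(.012,.01,.08),G,c))
ov(rk[0],cr[0],a,b,"ov1")
p=cv2.imread("pics/ov1_0.png");q=cv2.imread("pics/ov1_1.png");s=np.zeros((600,800,3),np.uint8)
q=cv2.resize(q,None,fx=.6,fy=.6);s[:p.shape[0],:p.shape[1]]=p;s[285:285+q.shape[0],:q.shape[1]]=q
s[285:600,200:800]=cv2.resize(crop(cv2.imread("pics/side0.png"),190,190,322,260,1),(600,315),interpolation=cv2.INTER_CUBIC)
cv2.imwrite("pics/ov1.png",s)
E
```

```text
('top',) rack [0.5555 0.1892 0.0123] 81.25369262695312Traceback (most recent call last):
  File "<stdin>", line 6, in <module>
  File "fit.py", line 15, in fit
    o=differential_evolution(score,b,args=(G,S,cams),seed=1,tol=1e-4,maxiter=80);return o.x,-o.fun
    return fun(*args, **kwargs)
    ret = solver.solve()
    next(self)
    ~~~~^^^^^^
    energy = self.func(parameters)
    return self.f(x, *self.args)
           ~~~~~~^^^^^^^^^^^^^^^
  File "fit.py", line 10, in score
    q=np.float32(proj(n,fr(p,S)));v+=cv2.remap(G[n],q[None,:,0],q[None,:,1],cv2.INTER_LINEAR).mean()
                 ~~~~^^^^^^^^^^^
  File "h.py", line 4, in proj
    m=vision.camera_model(n);T=np.linalg.inv(m["cam_to_world"]);p=np.atleast_2d(P)@T[:3,:3].T+T[:3,3]
ValueError: time passes only in moves, steps and waits
```

```bash
R='-15 -13.5 0 0;-15 -13.5 0 0;-15 -13.5 0 0;-15 -13.5 0 0;-15 -13.5 0 0'
python3 -m creep '-4 -3 0 0;-7 -6 0 0;-10 -9 0 0;-13 -12 0 0;-15 -13.5 0 0'
sed -i 's/^def proj/_c={n:{k:np.array(vision.camera_model(n)[k]) for k in ("mtx","cam_to_world")} for n in ("top","side")}\ndef proj/; s/m=vision.camera_model(n);/m=_c[n];/' h.py
python3 - <<'E'
from fit import *; from ov import ov
a,b=cv2.imread("pics/top0.png"),cv2.imread("pics/side0.png");G={"top":grad(a),"side":grad(b)}
np.set_printoptions(precision=4,suppress=True)
for c in (("top",),("side",),("top","side")):
    rk=fit(rackS(),(.55,.188,0.01),(.015,.012,.06),G,c);print(c,"rack",*rk)
    cr=fit(loop(box(.166,.18,.006)),(.518,-.22,.1),(.015,.015,.08),G,c);print("cradle",*cr)
    for t in(.01,.015):
        for nm,p in(("L",(.5165,-.183,.1)),("R",(.5235,-.254,.1))): print(t,nm,*fit(barS(t),p,(.012,.01,.08),G,c))
ov(rk[0],cr[0],a,b,"ov1")
p=cv2.imread("pics/ov1_0.png");q=cv2.imread("pics/ov1_1.png");s=np.zeros((600,800,3),np.uint8)
q=cv2.resize(q,None,fx=.6,fy=.6);s[:p.shape[0],:p.shape[1]]=p;s[285:285+q.shape[0],:q.shape[1]]=q
s[285:600,200:800]=cv2.resize(crop(cv2.imread("pics/side0.png"),205,230,285,272,1),(600,315),interpolation=cv2.INTER_CUBIC)
cv2.imwrite("pics/ov1.png",s)
E
```

```text
time: 1.3
ee_pos: [0.2984, 0.4436, 0.2395]
tcp_rot: [0.478, 3.104, -0.001]
contact_force: [-0.8, 0.1, -0.5]
gripper_width: 0.999
('top',) rack [0.5555 0.1892 0.0123] 81.25369262695312
cradle [ 0.5325 -0.2151  0.1192] 42.911964
0.01 L [ 0.5153 -0.1859  0.1272] 88.79268646240234
0.01 R [ 0.5243 -0.2572  0.1216] 96.00923156738281
0.015 L [ 0.5154 -0.1859  0.1321] 86.05562591552734
0.015 R [ 0.5226 -0.2452  0.118 ] 96.23182678222656
('side',) rack [0.5469 0.1887 0.0025] 74.4623794555664
cradle [ 0.5301 -0.2286  0.1167] 92.44187927246094
0.01 L [ 0.516  -0.193   0.1216] 103.1147689819336
0.01 R [ 0.5156 -0.2462  0.0931] 110.32666015625
0.015 L [ 0.5197 -0.1829  0.1451] 97.6970443725586
0.015 R [ 0.5145 -0.2441  0.1015] 106.71565246582031
('top', 'side') rack [0.5463 0.1891 0.0125] 150.9282989501953
cradle [ 0.5288 -0.215   0.1164] 128.3917694091797
0.01 L [ 0.5155 -0.1866  0.15  ] 173.02081298828125
0.01 R [ 0.5226 -0.2463  0.1138] 197.75332641601562
0.015 L [ 0.5154 -0.1854  0.1283] 176.16448974609375
0.015 R [ 0.5226 -0.2442  0.1213] 200.17678833007812
```

View pics/ov1.png

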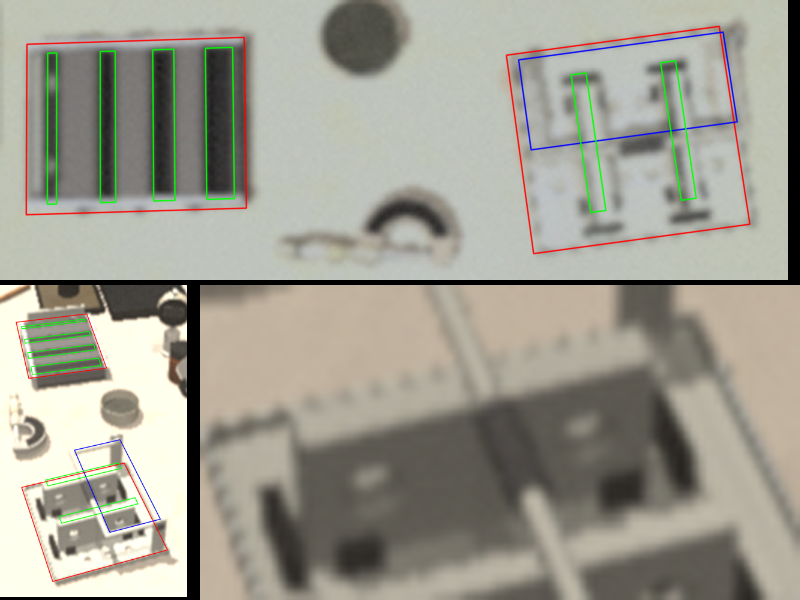

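```bash
python3 -m creep '-4 -3 0 0;-7 -6 0 8;-10 -9 0 16;-13 -12 0 24;-16 -14 0 32'
python3 - <<'E'
from h import *
from scipy.optimize import least_squares
np.set_printoptions(precision=4,suppress=True)
print(ray("side",(245.4,252.2),.067),ray("top",(302.6,220.9),.067))
f=lambda P:np.r_[proj("side",P)[0]-(245.4,252.2),proj("top",P)[0]-(302.6,220.9)]
o=least_squares(f,[.52,-.22,.067]);print(o.x,o.fun)
a,b=cv2.imread("pics/top0.png"),cv2.imread("pics/side0.png")
A=crop(a,264,184,344,256,7);B=crop(b,196,206,308,318,5)
B=cv2.resize(B,(504,504))
A=cv2.convertScaleAbs(A,alpha=1.8,beta=-40)
cv2.imwrite("pics/A.png",A);cv2.imwrite("pics/B.png",B)
E
```

```text
time: 1.8
ee_pos: [0.4082, 0.2631, 0.2397]
tcp_rot: [1.321, 2.85, 0.001]
contact_force: [0.2, 0.9, 0.6]
gripper_width: 1.001
[ 0.5227 -0.2204  0.067 ] [ 0.5213 -0.2204  0.067 ]
[ 0.5221 -0.2205  0.0672] [-0.2427  0.0222  0.0307 -0.3066]
```

View pics/A.png

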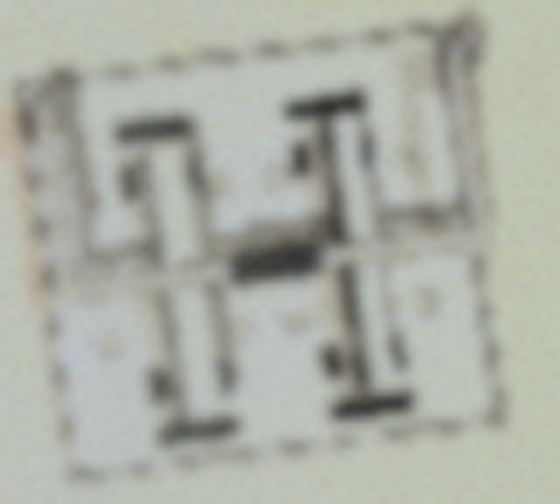

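Run:
```python
from h import *
np.set_printoptions(precision=4,suppress=True)
k=lambda p:(264+p[0]/7-.5,184+p[1]/7-.5)
for nm,p,q in(("L15",(171,145),(202,415)),("R10",(350,120),(380,395)),("blocksL",(154,129),(198,430)),("blocksR",(325,105),(372,405))):
    z=.061 if nm[0] in"LR" else .022
    P,Q=ray("top",k(p),z),ray("top",k(q),z);print(nm,P,Q,(P+Q)/2,np.linalg.norm(P-Q),np.arctan2(*(P-Q)[1::-1]))
P,Q=ray("top",k((100,272)),.067),ray("top",k((480,240)),.067);print(P,Q,np.arctan2(-(Q-P)[0]*-1,-(Q-P)[1]))
# slots from ov1 overlay: picks scale 3.5 offset (120,180)
k=lambda p:(120+p[0]/3.5-.5,180+p[1]/3.5-.5)
for nm,x in(("b",(107,124)),("c",(163,122)),("d",(219,120))): print(nm,ray("top",k(x),.03))
```

```text
L15 [ 0.5687 -0.1816  0.061 ] [ 0.4617 -0.191   0.061 ] [ 0.5152 -0.1863  0.061 ] 0.10733869940966399 0.08776513876195316
R10 [ 0.5773 -0.2531  0.061 ] [ 0.4684 -0.2613  0.061 ] [ 0.5228 -0.2572  0.061 ] 0.10926914794502335 0.07521496425906245
blocksL [ 0.5784 -0.1773  0.022 ] [ 0.4551 -0.1921  0.022 ] [ 0.5168 -0.1847  0.022 ] 0.12424215592698963 0.11910275093209934
blocksR [ 0.587 -0.248  0.022] [ 0.464  -0.2632  0.022 ] [ 0.5255 -0.2556  0.022 ] 0.12400590165079212 0.12271864630211841
[ 0.5185 -0.1519  0.067 ] [ 0.5284 -0.3019  0.067 ] 0.06583491093316005
b [0.5476 0.2125 0.03  ]
c [0.5484 0.1664 0.03  ]
d [0.5492 0.1204 0.03  ]
```

```bash
python3 -m creep '-4 -2 0 8;-8 -4 0 16;-13 -6.5 0 24;-17.5 -9 0 32;-22 -11.2 0 34.5' 5; python3 -m creep '0 0 0 0'
python3 - <<'E'
from h import *
from scipy.spatial.transform import Rotation as R
s=observe();M=R.from_rotvec(s["tcp_rot"]).as_matrix();print(M.round(3),M.T@(np.array([.522,-.2205,.130])-s["ee_pos"])*100)
E
```

```text
time: 2.3
ee_pos: [0.4643, 0.031, 0.2398]
tcp_rot: [2.103, 2.334, 0.002]
contact_force: [1.0, 0.9, -0.4]
gripper_width: 0.584
time: 2.4
ee_pos: [0.4654, 0.0261, 0.2401]
tcp_rot: [2.111, 2.323, 0.0]
contact_force: [0.6, 1.4, -0.9]
gripper_width: 0.587
[[-0.096  0.995  0.002]
 [ 0.995  0.096 -0.002]
 [-0.002  0.002 -1.   ]] [-25.06659545   3.25532515  11.0623932 ]
```

```bash
python3 -m creep '-5 0.5 0 0;-10 1 0 0;-15 2 0 0;-20 3 0 0;-25.1 3.3 0 0'; python3 -m creep '0 0 5 0;0 0 9 0;0 0 11 0;0 0 11 0'
python3 - <<'E'
from h import *
from scipy.spatial.transform import Rotation as R
s=observe();M=R.from_rotvec(s["tcp_rot"]).as_matrix();print(M.T@(np.array([.522,-.2205,.056])-s["ee_pos"])*100)
for n in("top","side"): cv2.imwrite(f"pics/{n}1.png",vision.grab_frame(n)[:,:,::-1])
a=crop(cv2.imread("pics/top1.png"),254,170,344,260,4.4);b=crop(cv2.imread("pics/side1.png"),196,180,296,280,4)
cv2.imwrite("pics/c1.png",np.hstack([a[:396,:396],b[:396,:396]]))
E
```

```text
time: 2.9
ee_pos: [0.5246, -0.2105, 0.2394]
tcp_rot: [2.096, 2.339, 0.001]
contact_force: [0.5, 0.8, 1.4]
gripper_width: 0.585
time: 3.3
ee_pos: [0.5214, -0.2085, 0.1263]
tcp_rot: [-2.095, -2.334, 0.005]
contact_force: [-0.3, -0.2, -0.4]
gripper_width: 0.585
[-1.21904962 -0.02961533  7.02596255]
```

View pics/c1.png

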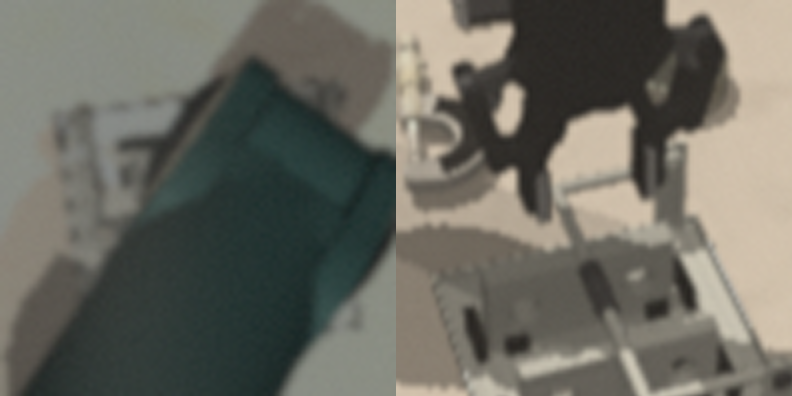

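```bash
python3 -m creep '-1.2 0 1.5 0;-1.2 0 4 0;-1.2 0 6 0;-1.2 0 7 0;-1.2 0 7 0'; python3 -m creep '0 0 0 0;0 0 0 0;0 0 0 0;0 0 0 0;0 0 0 0' 0.5; python3 -m creep '0 0 0 0;0 0 0 0'
```

```text
time: 3.9
ee_pos: [0.5249, -0.2214, 0.0596]
tcp_rot: [2.099, 2.338, 0.0]
contact_force: [-1.2, -0.4, 0.4]
gripper_width: 0.588
time: 4.4
ee_pos: [0.5234, -0.2221, 0.0606]
tcp_rot: [-2.098, -2.336, 0.001]
contact_force: [-6.0, 0.7, 7.9]
gripper_width: 0.127
time: 4.6
ee_pos: [0.5234, -0.2221, 0.0606]
tcp_rot: [-2.098, -2.336, 0.001]
contact_force: [-5.8, 0.7, 7.6]
gripper_width: 0.124
```

```bash
python3 -m creep '0 .14 -1.43 0;0 .57 -2.8 0;0 1.26 -4.07 0;0 2.18 -5.16 0;0 3.31 -6.06 0'; python3 -m creep '0 0 0 0'
```

```text
time: 5.1
ee_pos: [0.549, -0.2191, 0.1205]
tcp_rot: [-2.091, -2.324, 0.014]
contact_force: [-27.1, 0.2, 16.4]
gripper_width: 0.125
time: 5.2
ee_pos: [0.5511, -0.2189, 0.1224]
tcp_rot: [-2.092, -2.327, 0.009]
contact_force: [-25.0, 2.6, 27.1]
gripper_width: 0.117
```

```bash
python3 -m creep '0 1.28 -.65 0;0 2.67 -1.04 0;0 4.1 -1.14 0;0 5.53 -.95 0;0 5.53 -.95 0'
python3 - <<'E'
from h import *
for n in("side",): cv2.imwrite(f"pics/{n}2.png",vision.grab_frame(n)[:,:,::-1])
cv2.imwrite("pics/c2.png",crop(cv2.imread("pics/side2.png"),190,150,330,310,3.6))
E
```

```text
time: 5.7
ee_pos: [0.6158, -0.2117, 0.1329]
tcp_rot: [2.094, 2.336, 0.005]
contact_force: [1.0, 0.9, 7.5]
gripper_width: 0.125
```

View pics/c2.png

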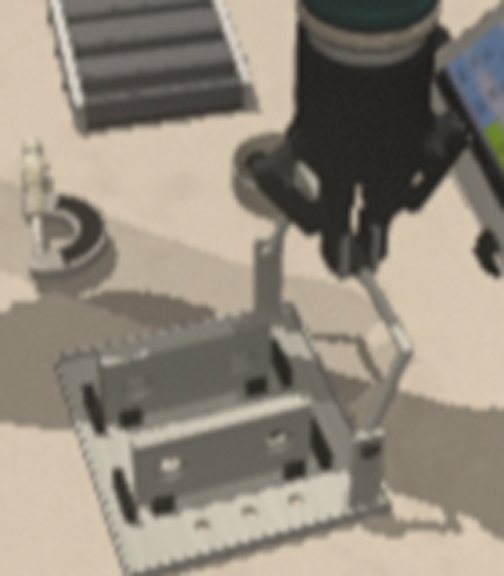

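```bash
python3 -m creep '0 0 0 0;0 0 0 0;0 0 -1 0;0 0 -5 0;0 0 -10 0' 4
python3 - <<'E'
from h import *
s=observe();print(s["joint_pos"].round(2),s["ee_pos"])
E
```

```text
time: 6.25
ee_pos: [0.6111, -0.2116, 0.2292]
tcp_rot: [-2.097, -2.334, 0.004]
contact_force: [1.7, 0.1, 0.4]
gripper_width: 0.468
[-0.13  0.52  0.58  1.65 -0.31  1.08  0.65] [ 0.61112023 -0.21163092  0.22920468]
```

```bash
python3 -m creep '0.7 -2 0 -8;1.4 -4 0 -16;2.1 -6 0 -24;2.8 -8 0 -32;3.5 -9.3 0 -40'; python3 -m creep '0 0 0 -8;0 0 0 -16;0 0 0 -24;0 0 0 -32;0 0 0 -40';python3 -m creep '0 0 0 -8;0 0 0 -10;0 0 0 -10'
cat > go.py <<'E'
from h import *
from scipy.spatial.transform import Rotation as R
import sys
x,y,z,yaw=map(float,sys.argv[1:5])
s=observe();M=R.from_rotvec(s["tcp_rot"]).as_matrix();a=np.arctan2(M[1,1],M[0,1])-np.pi/2-yaw;a=(a+np.pi/2)%np.pi-np.pi/2
print("pos",s["ee_pos"].round(4),"d_tool cm",(M.T@(np.array([x,y,z])-s["ee_pos"])*100).round(2),"roll",round(np.degrees(a),2),"tilt",M[2].round(4),s["joint_pos"].round(2),"w mm",round(s["gripper_width"]*85.4,1),"F",s["contact_force"].round(1))
E
python3 go.py .515 -.186 .044 .1
```

```text
time: 6.75
ee_pos: [0.5148, -0.1876, 0.2303]
tcp_rot: [1.167, 2.917, 0.0]
contact_force: [-0.0, -0.4, -0.3]
gripper_width: 0.468
time: 7.25
ee_pos: [0.5162, -0.1876, 0.2303]
tcp_rot: [0.098, 3.139, -0.0]
contact_force: [0.4, 0.1, -0.4]
gripper_width: 0.472
time: 7.55
ee_pos: [0.5162, -0.1877, 0.2302]
tcp_rot: [-0.167, 3.136, -0.0]
contact_force: [-0.1, -0.8, -0.2]
gripper_width: 0.471
pos [ 0.5162 -0.1877  0.2302] d_tool cm [ 0.12  0.19 18.62] roll 0.37 tilt [-8.e-04 -3.e-04 -1.e+00] [ 0.05  0.31  0.29  1.88 -0.1   0.97  2.06] w mm 40.2 F [-0.1 -0.8 -0.2]
```

```bash
python3 -m creep '.1 .2 4 0;.1 .2 8 0;.1 .2 12 0;.1 .2 14 0;.1 .2 14 0';  python3 go.py .515 -.186 .044 .1
python3 - <<'E'
from h import *
for n in("side",): cv2.imwrite(f"pics/{n}3.png",vision.grab_frame(n)[:,:,::-1])
cv2.imwrite("pics/c3.png",crop(cv2.imread("pics/side3.png"),190,180,320,310,4))
E
```

```text
time: 8.05
ee_pos: [0.513, -0.1849, 0.0869]
tcp_rot: [0.166, -3.131, -0.002]
contact_force: [-0.4, 0.2, 0.4]
gripper_width: 0.468
pos [ 0.513  -0.1849  0.0869] d_tool cm [-0.22 -0.14  4.29] roll 0.35 tilt [ 0.0057  0.0017 -1.    ] [ 0.09  0.51  0.24  1.98 -0.19  0.68  2.13] w mm 39.9 F [-0.4  0.2  0.4]
```

View pics/c3.png

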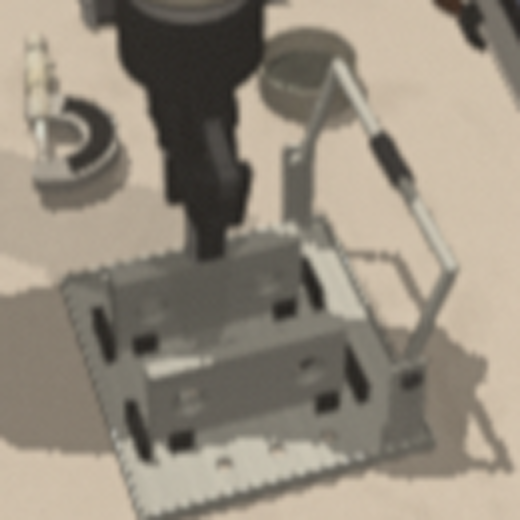

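```bash
python3 -m creep '0 0 2 0;0 0 3.5 0;0 0 4.3 0;0 0 4.3 0;0 0 4.3 0'; python3 -m creep '0 0 0 0;0 0 0 0;0 0 0 0;0 0 0 0;0 0 0 0' 0.5;python3 -m creep '0 0 0 0;0 0 0 0';  python3 go.py .515 -.186 .044 .1
```

```text
time: 8.6
ee_pos: [0.5155, -0.1857, 0.047]
tcp_rot: [-0.168, 3.136, -0.0]
contact_force: [0.7, -0.5, 0.6]
gripper_width: 0.471
time: 9.1
ee_pos: [0.5157, -0.1858, 0.0472]
tcp_rot: [-0.168, 3.136, -0.001]
contact_force: [-0.5, -1.7, 5.9]
gripper_width: 0.164
time: 9.3
ee_pos: [0.5157, -0.1858, 0.0472]
tcp_rot: [-0.168, 3.136, -0.001]
contact_force: [-0.8, -0.1, 5.7]
gripper_width: 0.16
pos [ 0.5157 -0.1858  0.0472] d_tool cm [ 0.07 -0.01  0.32] roll 0.42 tilt [-1.4e-03 -6.0e-04 -1.0e+00] [ 0.11  0.58  0.22  1.99 -0.21  0.6   2.15] w mm 13.7 F [-0.8 -0.1  5.7]
```

```bash
python3 -m creep '0 0 -.5 0;0 0 -2 0;0 0 -5 0;0 0 -9 0;0 0 -12 0'; python3 -m creep '0 0 0 0;0 0 0 0';  python3 go.py .548 .1664 .167 .0125
```

```text
time: 9.8
ee_pos: [0.5148, -0.1854, 0.1686]
tcp_rot: [-0.168, 3.137, -0.0]
contact_force: [0.2, -0.2, -5.7]
gripper_width: 0.16
time: 10.0
ee_pos: [0.5145, -0.185, 0.1665]
tcp_rot: [-0.169, 3.137, 0.001]
contact_force: [-0.7, -0.2, -7.1]
gripper_width: 0.162
pos [ 0.5145 -0.185   0.1665] d_tool cm [-7.1  34.58 -0.04] roll 5.44 tilt [-1.e-04  4.e-04 -1.e+00] [ 0.06  0.39  0.28  1.94 -0.14  0.84  2.09] w mm 13.8 F [-0.7 -0.2 -7.1]
```

```bash
python3 -m creep '-.6 3 0 0;-1.5 7 0 1;-2.4 11.5 0 2;-3.3 16 0 3;-4.2 20.5 0 4'; python3 -m creep '-.9 4.5 0 .5;-1.8 9 0 1;-2.5 12.5 0 1.4;-2.9 14.1 0 1.4;-2.9 14.1 0 1.4'; python3 -m creep '0 0 0 0;0 0 0 0';  python3 go.py .548 .1664 .085 .0125;python3 - <<'E'
from h import *
for n in("side","top"): cv2.imwrite(f"pics/{n}4.png",vision.grab_frame(n)[:,:,::-1])
E
```

```text
time: 10.5
ee_pos: [0.5329, 0.0245, 0.164]
tcp_rot: [0.057, -3.136, 0.001]
contact_force: [0.6, -0.1, -6.2]
gripper_width: 0.162
time: 11.0
ee_pos: [0.5569, 0.1682, 0.1639]
tcp_rot: [0.029, -3.138, 0.0]
contact_force: [-0.7, -0.4, -6.0]
gripper_width: 0.158
time: 11.2
ee_pos: [0.5579, 0.1625, 0.1653]
tcp_rot: [0.016, -3.139, 0.003]
contact_force: [-0.3, -0.1, -6.9]
gripper_width: 0.166
pos [0.5579 0.1625 0.1653] d_tool cm [0.97 0.41 8.03] roll -0.12 tilt [ 0.0022 -0.0019 -1.    ] [-0.5   0.44  0.2   1.85 -0.11  0.87  1.33] w mm 14.2 F [-0.3 -0.1 -6.9]
```

```bash
python3 -m creep '.9 .4 3 0;.9 .4 6 0;.9 .4 7.8 0;.9 .4 8 0;.9 .4 8 0'; python3 -m creep '0 0 0 0;0 0 0 0';  python3 go.py .549 .1664 .085 .0125;python3 - <<'E'
from h import *
for n in("side","top"): cv2.imwrite(f"pics/{n}5.png",vision.grab_frame(n)[:,:,::-1])
a=crop(cv2.imread("pics/side5.png"),195,100,275,200,5);b=cv2.convertScaleAbs(crop(cv2.imread("pics/top5.png"),120,165,200,265,5),alpha=1.5)
cv2.imwrite("pics/c5.png",np.hstack([a,b]))
E
```

```text
time: 11.8
ee_pos: [0.5498, 0.1679, 0.0865]
tcp_rot: [0.018, -3.141, 0.001]
contact_force: [-0.4, -0.1, -4.5]
gripper_width: 0.162
time: 12.0
ee_pos: [0.5506, 0.1689, 0.0878]
tcp_rot: [-0.02, 3.139, 0.002]
contact_force: [0.7, 0.2, -6.4]
gripper_width: 0.161
pos [0.5506 0.1689 0.0878] d_tool cm [ 0.16 -0.25  0.28] roll 0.01 tilt [-0.0026  0.001  -1.    ] [-0.49  0.54  0.17  1.91 -0.14  0.7   1.35] w mm 13.7 F [ 0.7  0.2 -6.4]
```

View pics/c5.png

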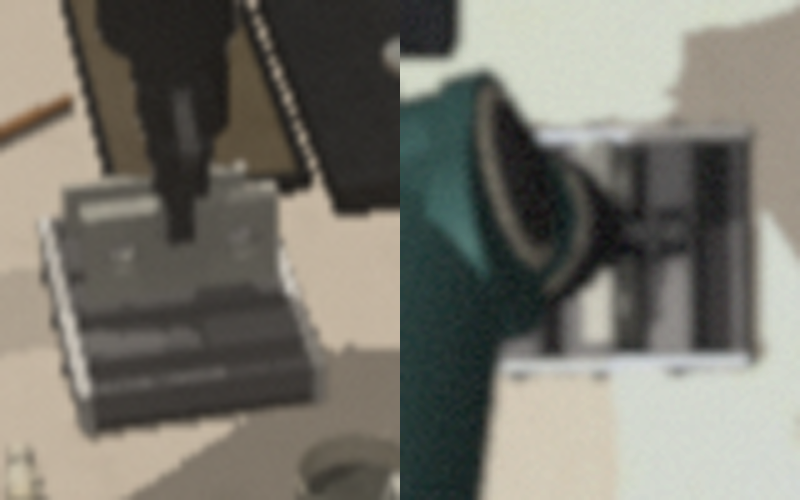

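```bash
python3 -m creep '.1 -.25 0 0;.1 -.25 .5 0;.1 -.25 1 0;.1 -.25 1.5 0;.1 -.25 1.7 0'; python3 -m creep '0 0 0 0'; python3 go.py .549 .1664 .047 .0125
```

```text
time: 12.6
ee_pos: [0.548, 0.1661, 0.0684]
tcp_rot: [0.021, -3.14, 0.001]
contact_force: [-0.0, -0.2, -6.3]
gripper_width: 0.159
time: 12.7
ee_pos: [0.5482, 0.1662, 0.0687]
tcp_rot: [0.021, -3.14, 0.001]
contact_force: [-0.0, 0.3, -5.2]
gripper_width: 0.161
pos [0.5482 0.1662 0.0687] d_tool cm [-0.08  0.02  2.17] roll 0.04 tilt [ 1.1e-03 -4.0e-04 -1.0e+00] [-0.48  0.57  0.16  1.92 -0.14  0.67  1.35] w mm 13.7 F [-0.   0.3 -5.2]
```

```bash
python3 -m creep '0 0 .3 0;0 0 .6 0;0 0 .9 0;0 0 .9 0;0 0 .9 0'; python3 go.py .549 .1664 .047 .0125
```

```text
time: 13.2
ee_pos: [0.5484, 0.1663, 0.0603]
tcp_rot: [0.021, -3.141, -0.0]
contact_force: [0.7, 1.2, -6.9]
gripper_width: 0.165
pos [0.5484 0.1663 0.0603] d_tool cm [-0.06  0.    1.33] roll 0.03 tilt [ 3.e-04  1.e-04 -1.e+00] [-0.48  0.58  0.16  1.92 -0.15  0.65  1.36] w mm 14.1 F [ 0.7  1.2 -6.9]
```

```bash
python3 -m creep '0 0 .4 0;0 0 .8 0;0 0 1.1 0;0 0 1.3 0;0 0 1.3 0'; python3 go.py .549 .1664 .047 .0125
```

```text
time: 13.7
ee_pos: [0.5484, 0.1663, 0.0474]
tcp_rot: [0.021, -3.141, -0.0]
contact_force: [-1.4, 0.4, -4.5]
gripper_width: 0.162
pos [0.5484 0.1663 0.0474] d_tool cm [-0.06  0.01  0.04] roll 0.03 tilt [ 4.e-04  1.e-04 -1.e+00] [-0.47  0.6   0.16  1.92 -0.15  0.63  1.36] w mm 13.8 F [-1.4  0.4 -4.5]
```

```bash
python3 -m creep '0 0 .1 0;0 0 .15 0;0 0 .15 0'; python3 -m creep '0 0 0 0;0 0 0 0;0 0 0 0' 3.5;python3 -m creep '0 0 -3 0;0 0 -6 0;0 0 -10 0;0 0 -12 0;0 0 -12 0'; python3 go.py .523 -.257 .17 .1
```

```text
time: 14.0
ee_pos: [0.5484, 0.1663, 0.0473]
tcp_rot: [0.021, -3.141, -0.001]
contact_force: [-5.6, -0.4, 8.1]
gripper_width: 0.162
time: 14.3
ee_pos: [0.5493, 0.1662, 0.0462]
tcp_rot: [-0.02, 3.14, 0.0]
contact_force: [-0.1, 0.5, -0.6]
gripper_width: 0.406
time: 14.8
ee_pos: [0.551, 0.1669, 0.1695]
tcp_rot: [-0.02, 3.135, 0.004]
contact_force: [0.5, 0.1, 0.5]
gripper_width: 0.412
pos [0.551  0.1669 0.1695] d_tool cm [  3.34 -42.35  -0.19] roll -4.99 tilt [-0.0069  0.0026 -1.    ] [-0.51  0.42  0.2   1.87 -0.11  0.86  1.33] w mm 35.2 F [0.5 0.1 0.5]
```

```bash
python3 -m creep '.4 -5 0 -1;.8 -10 0 -2;1.2 -15 0 -3;1.6 -20 0 -4;2 -25 0 -5'; python3 -m creep '.3 -4 0 0;.6 -8 0 0;1 -12 0 0;1.3 -15.5 0 0;1.3 -17.3 0 0'; python3 -m creep '0 0 0 0;0 0 0 0'; python3 go.py .523 -.257 .09 .1
```

```text
time: 15.3
ee_pos: [0.5311, -0.0851, 0.165]
tcp_rot: [0.159, -3.137, 0.0]
contact_force: [0.6, 0.6, -1.1]
gripper_width: 0.41
time: 15.8
ee_pos: [0.5348, -0.2608, 0.1648]
tcp_rot: [0.15, -3.136, 0.002]
contact_force: [-0.2, -0.4, 0.2]
gripper_width: 0.41
time: 16.0
ee_pos: [0.5357, -0.2561, 0.1648]
tcp_rot: [0.157, -3.136, -0.002]
contact_force: [-0.6, 1.5, -0.4]
gripper_width: 0.41
pos [ 0.5357 -0.2561  0.1648] d_tool cm [1.27 0.03 7.48] roll -0.0 tilt [ 0.0015  0.0012 -1.    ] [ 0.17  0.46  0.29  1.82 -0.17  0.88  2.2 ] w mm 35.0 F [-0.6  1.5 -0.4]
```

```bash
python3 -m creep '1.2 0 2 0;1.2 0 5 0;1.2 0 7 0;1.2 0 7.5 0;1.2 0 7.5 0'; python3 go.py .523 -.257 .047 .1;python3 - <<'E'
from h import *
for n in("side",): cv2.imwrite(f"pics/{n}6.png",vision.grab_frame(n)[:,:,::-1])
s=cv2.imread("pics/side6.png")
cv2.imwrite("pics/c6.png",np.hstack([crop(s,195,180,325,310,3),crop(s,195,100,275,178,5)]))
E
```

```text
time: 16.5
ee_pos: [0.5242, -0.2562, 0.0902]
tcp_rot: [0.16, -3.136, -0.002]
contact_force: [-0.2, -0.2, 0.4]
gripper_width: 0.406
pos [ 0.5242 -0.2562  0.0902] d_tool cm [ 0.12 -0.07  4.32] roll 0.13 tilt [ 0.0015  0.0013 -1.    ] [ 0.2   0.56  0.26  1.89 -0.21  0.73  2.25] w mm 34.7 F [-0.2 -0.2  0.4]
```

View pics/c6.png

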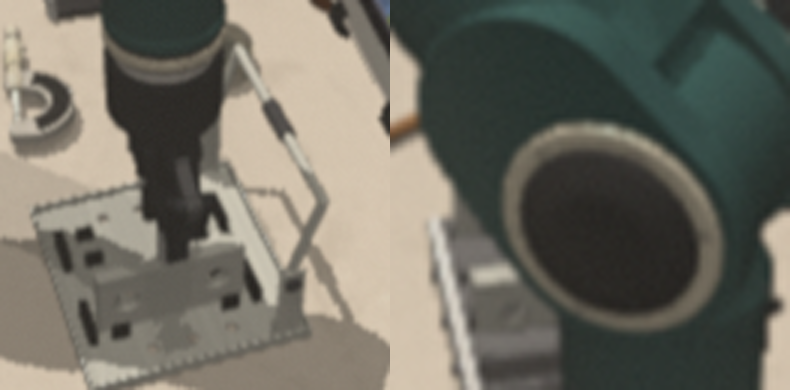

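```bash
python3 -m creep '.1 0 2 0;.1 0 3.5 0;.1 0 4.3 0;.1 0 4.3 0;.1 0 4.3 0'; python3 -m creep '0 0 0 0;0 0 0 0;0 0 0 0;0 0 0 0;0 0 0 0' 0.2;python3 -m creep '0 0 0 0;0 0 0 0';  python3 go.py .523 -.257 .047 .1
```

```text
time: 17.05
ee_pos: [0.5236, -0.2581, 0.0482]
tcp_rot: [-0.157, 3.137, -0.0]
contact_force: [0.7, -0.3, 0.3]
gripper_width: 0.411
time: 17.55
ee_pos: [0.5239, -0.2582, 0.0487]
tcp_rot: [-0.157, 3.136, -0.001]
contact_force: [-0.6, 0.4, 6.1]
gripper_width: 0.101
time: 17.75
ee_pos: [0.5239, -0.2582, 0.0488]
tcp_rot: [-0.157, 3.136, -0.001]
contact_force: [-0.1, 0.3, 6.2]
gripper_width: 0.096
pos [ 0.5239 -0.2582  0.0488] d_tool cm [0.08 0.13 0.17] roll 0.02 tilt [-1.4e-03 -5.0e-04 -1.0e+00] [ 0.22  0.62  0.24  1.9  -0.23  0.65  2.27] w mm 8.2 F [-0.1  0.3  6.2]
```

Width 8.2 mm (10 mm part less pad give). Home TCP z ≈ 0.0488. Lift.

```bash
python3 -m creep '0 0 -.5 0;0 0 -2 0;0 0 -5 0;0 0 -9 0;0 0 -12 0'; python3 -m creep '0 0 0 0;0 0 0 0;0 0 0 0';  python3 go.py .549 .2125 .167 .0125
```

```text
time: 18.25
ee_pos: [0.5232, -0.2582, 0.1703]
tcp_rot: [-0.157, 3.137, -0.001]
contact_force: [0.2, -0.1, -4.4]
gripper_width: 0.097
time: 18.55
ee_pos: [0.522, -0.2571, 0.1662]
tcp_rot: [0.158, -3.134, -0.003]
contact_force: [-1.1, -0.0, -5.5]
gripper_width: 0.098
pos [ 0.522  -0.2571  0.1662] d_tool cm [-7.400e+00  4.645e+01 -2.000e-02] roll 5.04 tilt [ 0.0031  0.0018 -1.    ] [ 0.17  0.45  0.29  1.85 -0.16  0.87  2.22] w mm 8.3 F [-1.1 -0.  -5.5]
```

```bash
python3 -m creep '-.6 4 0 0;-1.4 8.5 0 1;-2.1 13 0 2;-2.8 17.5 0 3;-3.6 22 0 4'; python3 -m creep '-.8 4.7 0 .5;-1.5 9.4 0 1;-2.3 14 0 1;-3 19 0 1;-3.6 22.5 0 1'; python3 -m creep '-.1 1 0 0;-.2 1.9 0 0;-.2 1.9 0 0;-.2 1.9 0 0;-.2 1.9 0 0';  python3 go.py .548 .2123 .088 .0125
```

```text
time: 19.05
ee_pos: [0.5355, -0.0337, 0.1659]
tcp_rot: [0.046, -3.137, 0.0]
contact_force: [0.7, -0.2, -4.3]
gripper_width: 0.104
time: 19.55
ee_pos: [0.5646, 0.1944, 0.1656]
tcp_rot: [0.025, -3.138, -0.0]
contact_force: [-0.2, 0.5, -4.5]
gripper_width: 0.099
time: 20.05
ee_pos: [0.5681, 0.2075, 0.1677]
tcp_rot: [0.016, -3.141, 0.002]
contact_force: [-0.1, -0.1, -4.8]
gripper_width: 0.103
pos [0.5681 0.2075 0.1677] d_tool cm [2.   0.51 7.97] roll -0.12 tilt [ 4.e-04 -1.e-03 -1.e+00] [-0.55  0.47  0.2   1.79 -0.11  0.89  1.27] w mm 8.8 F [-0.1 -0.1 -4.8]
```

```bash
python3 -m creep '1 .3 0 0;2 .5 3 0;2 .5 6 0;2 .5 7.8 0;2 .5 8 0'; python3 -m creep '0 0 0 0;0 0 0 0;0 0 0 0';  python3 go.py .548 .2123 .070 .0125
```

```text
time: 20.55
ee_pos: [0.5455, 0.2133, 0.0857]
tcp_rot: [0.02, -3.137, 0.003]
contact_force: [-0.3, 0.2, -4.0]
gripper_width: 0.103
time: 20.85
ee_pos: [0.5488, 0.2146, 0.0893]
tcp_rot: [-0.02, 3.139, 0.002]
contact_force: [0.2, 1.0, -4.3]
gripper_width: 0.104
pos [0.5488 0.2146 0.0893] d_tool cm [ 0.09 -0.23  1.93] roll 0.02 tilt [-0.0023  0.0011 -1.    ] [-0.56  0.56  0.17  1.87 -0.14  0.72  1.27] w mm 8.9 F [ 0.2  1.  -4.3]
```

```bash
python3 -m creep '0 -.2 0 0;0 -.2 .5 0;0 -.2 1 0;0 -.2 1.5 0;0 -.2 1.5 0'; python3 -m creep '0 0 0 0;0 0 0 0';  python3 go.py .548 .2123 .0488 .0125
```

```text
time: 21.35
ee_pos: [0.5472, 0.2121, 0.0717]
tcp_rot: [0.021, -3.14, 0.001]
contact_force: [-0.5, -0.3, -4.9]
gripper_width: 0.104
time: 21.55
ee_pos: [0.5481, 0.2123, 0.0729]
tcp_rot: [-0.02, 3.141, 0.0]
contact_force: [-0.1, 0.6, -4.6]
gripper_width: 0.099
pos [0.5481 0.2123 0.0729] d_tool cm [ 0.01 -0.    2.41] roll 0.03 tilt [-2.e-04  0.e+00 -1.e+00] [-0.55  0.58  0.17  1.88 -0.14  0.69  1.28] w mm 8.4 F [-0.1  0.6 -4.6]
```

```bash
python3 -m creep '0 0 .3 0;0 0 .6 0;0 0 .9 0;0 0 1.1 0;0 0 1.1 0'; python3 go.py .548 .2123 .0488 .0125
```

```text
time: 22.05
ee_pos: [0.5477, 0.2122, 0.0615]
tcp_rot: [0.02, -3.141, 0.0]
contact_force: [0.3, -0.1, -4.9]
gripper_width: 0.097
pos [0.5477 0.2122 0.0615] d_tool cm [-0.03  0.01  1.27] roll 0.03 tilt [ 7.e-04 -3.e-04 -1.e+00] [-0.55  0.6   0.16  1.88 -0.15  0.67  1.28] w mm 8.3 F [ 0.3 -0.1 -4.9]
```

Bottom at about 0.019 m, in the slot with no contact. Lower on.

```bash
python3 -m creep '0 0 .4 0;0 0 .8 0;0 0 1.1 0;0 0 1.3 0;0 0 1.3 0'; python3 -m creep '0 0 .1 0;0 0 .1 0'; python3 go.py .548 .2123 .0488 .0125
```

```text
time: 22.55
ee_pos: [0.548, 0.2123, 0.0489]
tcp_rot: [-0.02, 3.142, -0.0]
contact_force: [-0.2, -0.1, -5.0]
gripper_width: 0.104
time: 22.75
ee_pos: [0.5481, 0.2124, 0.0488]
tcp_rot: [-0.02, 3.141, 0.0]
contact_force: [-3.5, -0.7, 4.1]
gripper_width: 0.101
pos [0.5481 0.2124 0.0488] d_tool cm [ 0.01 -0.01 -0.  ] roll 0.03 tilt [-2.e-04  3.e-04 -1.e+00] [-0.55  0.62  0.16  1.88 -0.15  0.65  1.29] w mm 8.6 F [-3.5 -0.7  4.1]
```

```bash
python3 -m creep '0 0 0 0;0 0 0 0;0 0 0 0' 3.2;python3 -m creep '0 0 -3 0;0 0 -6 0;0 0 -10 0;0 0 -14 0;0 0 -15 0'; python3 -m creep '0 -5 0 0;0 -10 0 0;0 -15 0 0;0 -20 0 0;0 -25 0 0';python3 -m creep '0 0 0 0;0 0 0 0'
python3 - <<'E'
from fit import *
for n in("side","top"): cv2.imwrite(f"pics/{n}7.png",vision.grab_frame(n)[:,:,::-1])
s=cv2.imread("pics/side7.png");t=cv2.imread("pics/top7.png")
G={"top":grad(t),"side":grad(s)}
for nm,p,w in(("15",(.548,.1663,.0125),.015),("10",(.548,.2123,.0125),.01)):
    for c in(("top",),("side",)): print(nm,c,fit(barS(w),p,(.008,.006,.08),G,c)[0].round(4))
cv2.imwrite("pics/c7.png",np.hstack([crop(s,195,120,275,200,5),cv2.convertScaleAbs(crop(t,120,175,200,255,5),alpha=1.5)]))
print(observe()["contact_force"],observe()["ee_pos"])
E
```

```text
time: 23.05
ee_pos: [0.5484, 0.2125, 0.0481]
tcp_rot: [-0.021, 3.141, 0.001]
contact_force: [-0.5, -0.0, -0.7]
gripper_width: 0.377
time: 23.55
ee_pos: [0.5505, 0.2132, 0.2028]
tcp_rot: [-0.02, 3.134, 0.006]
contact_force: [0.8, -0.1, -0.2]
gripper_width: 0.374
time: 24.05
ee_pos: [0.5507, -0.0395, 0.1975]
tcp_rot: [0.021, -3.141, -0.0]
contact_force: [1.5, -0.4, -0.2]
gripper_width: 0.375
time: 24.25
ee_pos: [0.5509, -0.039, 0.1974]
tcp_rot: [0.015, -3.141, 0.0]
contact_force: [-0.0, 0.9, -0.1]
gripper_width: 0.379
15 ('top',) [0.5417 0.1659 0.0073]
15 ('side',) [ 0.5546  0.1657 -0.0643]
10 ('top',) [0.5424 0.2132 0.0119]
10 ('side',) [0.5408 0.214  0.0201]
[0.37431136 0.39443574 0.3975283 ] [ 0.55111251 -0.03617656  0.19742398]
```

View pics/c7.png

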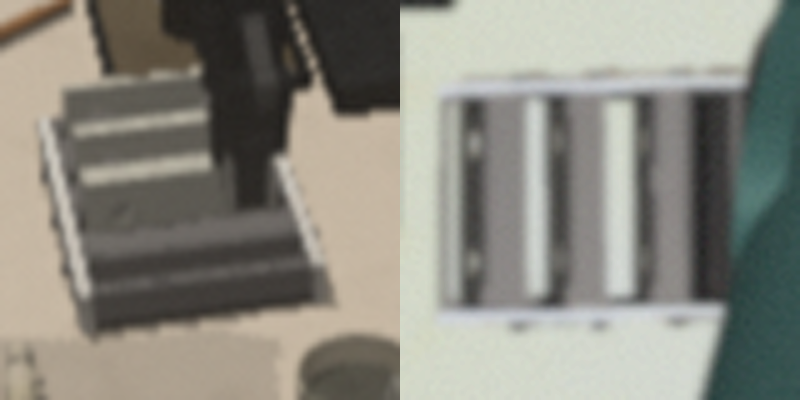

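```bash
python3 -c "
from workcell import arm
print(arm.job_done())"
```

```text
the job is handed in; nothing more can be done
None
```

I swung the keeper bar up to about 1.8 rad while both parallels were still in the cradle. The 15 mm parallel then went into slot_c and the 10 mm one into slot_b. I lowered each until it touched the slot floor, released it and backed the gripper away. The job is handed in at about 24 s on the robot's clock.

**Checks that agreed:**
- **Which part was which:** the grip closed to 13.7 mm on the 15 mm part and 8.2 mm on the 10 mm part, both slightly under nominal, which I put down to the pads giving. The weight of the first, about 6.7 N, matches 0.68 kg.
- **Fully home:** each part met the floor (an upward force of 4–8 N) with the tool within 0.1 mm of its height in the cradle, whose floor is at the same level.
- **Last pictures:** both parallels stand upright in their own slots and slot_d is empty. The thin parallel looks unmoved. The arm was clear, with no contact force.

**Check that disagreed:** the final edge fits agree across the slots to about 2 mm. Along the slots they scatter by up to 13 mm, and the side-camera fit of the 15 mm part gave a yaw of -0.06 rad. The gripper partly hid that part, so I don't trust that fit. The slot length itself limits movement along it to ±7 mm, inside the 11 mm allowed.

I viewed 11 pictures, more than the planned 8 but within the limit of 12.

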